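Make up two takeaway orders

ROBOT

A 7-joint arm with a two-finger parallel gripper is mounted at the origin on the work surface. World frame = base frame: x ahead of the robot, y to its left, z up, the work surface at z = 0. Lengths are in m, angles in rad, forces in N, time in s.
With the tool pointing down it reaches from about 0.425 to 0.875 m from the base axis. Payload 8.4 kg.
Tool frame: the origin (TCP) lies at the very end of the fingers, on their centre line; the grasp point (between the pads) lies 19 mm behind it (arm.hold_point_z is the distance from the TCP to the grasp point, in m); z points along the fingers, y is the direction in which the jaws open and shut (so a half turn about z gives the same grasp; the last joint's range is limited). The gripper opens to 85 mm and grips with 20 to 120 N. Pads are 22 mm wide; open, the fingers measure 114 mm over their backs; the gripper's body (76 mm by 85 mm) begins 54 mm behind the grasp point. The pads swing forward as they close: fully open they stand 13 mm farther back than shut.
Start: joints at [1.243, 0.333, 0.04, 1.465, -0.013, 1.343, -0.059], TCP at [0.147, -0.633, 0.231] pointing down, gripper open.
Joint ranges: [-2.58, 2.58], [-0.38, 2.09], [-1.3, 1.39], [0.25, 2.4], [-1.5, 4.64], [0.08, 2.09], [-2.65, 2.65]. Speed limits (rad/s): [2.22, 2.22, 2.79, 2.79, 3.14, 3.14, 3.14].

INTERFACE

Orientations are given as a unit quaternion [w, x, y, z].
In Python, from station import read_state, vision, order, arm gives the robot as it stands.
- The arm moves only by the shell command python3 -m crank 'ROWS' [FORCE]. ROWS is JSON, a list of rows, each a list of 5 numbers: the shift along the world's x, y, z in m, then the turn about the world's z in degrees, then the opening, from 0 (shut) to 1 (fully open). A call has 1 to 12 rows; each row shifts and turns the pose as measured when the row begins; what a row does not reach is not made up. A row lasts 1/10 s, in which the tool goes at most 50 mm and 8.59 degrees, less where a joint would pass 70% of its speed; a pose out of reach is approached as far as the arm can. A call is refused whole if a number of a shift passes 0.05 or a number of a turn 8.59, either way. A call with a gripper value outside its range is refused whole. The fingers move at their own pace and stop on an object; FORCE is the grip in N (left out, the last holds). Time passes only in rows, so rows that do not move let the fingers close. It gives the time, the measured TCP pose, the force and the opening at its end, in the units of the state.
- read_state(): the state, without advancing time (a new reading comes with each control period).
- vision.grab_frame(name): name is "side" or "top"; returns (picture, depth): 420x560x3 uint8, blue, green, red; 420x560 float32, m along the optical axis (not along the pixel's ray), 0 where there is no reading.
- vision.camera_info(name): a dict with "K" (3x3 intrinsics, pixels), "camera_from_world" (4x4, takes a point from world to camera coordinates). Camera axes: x right, y down, z forward; pixel columns grow to the right and rows downward; lengths in m; the calibration is good to about 2 mm. A picture is of the moment at which its call begins. camera_info takes no time and is no camera call.
- order.job_done(): hands the job in, once; it reports no verdict.
The state is a dict: "time_s": time; "qpos": joint angles; "joint_velocities": joint speeds; "tau": joint torques, N m; "eef_pos": TCP position; "ee_rot": TCP orientation; "wrist_force": force on the tool from outside, world axes, zero at the start; "ft_torque": the same for the moment, N m; "grip_width": opening from 0.0 (shut) to 1.0 (fully open).
Only numpy, scipy, OpenCV 4.12 (cv2) and the standard library are available. Lean on these libraries where they do the work, as an engineer would, in place of code of your own. Each camera call takes 0.05 s, during which the arm holds its last target. There are 200 camera calls.

TASK

Make up the two takeaway orders: the red-lidded chilli pot, the green-lidded pickle tub and the brown soy bottle go on the blue tray, and the yellow-lidded mustard pot and the small cardboard box go on the orange tray, each standing flat and upright in a compartment of its own (any one of that tray). Do not tip any of them over on the way, and leave the blue-lidded pot and the pepper shaker where they stand.

Things in the scene. Friction and masses are not known exactly. Their poses are not given: they have to be found in the camera images.
- blue_tray: long blue order tray with three compartments, fixed to the work surface; outside 262 mm long (its y axis) by 95 mm (its x axis), walls and partitions 4 mm thick, their tops 16 mm above the work surface, floor 4 mm thick; three equal compartments in a row along y, each 82 mm (y) by 87 mm (x) inside, centres at y = -86, 0 and +86 mm, x = 0; origin at the centre of its underside, z up
- orange_tray: shorter orange order tray with two compartments, fixed to the work surface; outside 176 mm long (its y axis) by 95 mm (its x axis), walls and partitions 4 mm thick, their tops 16 mm above the work surface, floor 4 mm thick; two equal compartments in a row along y, each 82 mm (y) by 87 mm (x) inside, centres at y = -43 and +43 mm, x = 0; origin at the centre of its underside, z up
- chilli_pot: small closed white sauce pot with a red lid, round, 46 mm tall: body 53 mm across at the foot, 57 mm under the lid; lid 61 mm across, its rim from 38 to 46 mm up; origin at the centre of its underside, z up; stands upright on the work surface; about 0.06 to 0.11 kg (chilli sauce)
- mustard_pot: small closed white sauce pot with a yellow lid, round, 46 mm tall: body 53 mm across at the foot, 57 mm under the lid; lid 61 mm across, its rim from 38 to 46 mm up; origin at the centre of its underside, z up; stands upright on the work surface; about 0.06 to 0.11 kg (mustard)
- pickle_tub: closed white pickle tub with a green lid, round, 60 mm tall: body 53 mm across at the foot, 57 mm under the lid; lid 61 mm across, its rim from 52 to 60 mm up; origin at the centre of its underside, z up; stands upright on the work surface; about 0.09 to 0.16 kg
- soy_bottle: squat dark brown soy bottle with a white cap, round, 68 mm tall: straight body 44 mm across up to 44 mm, then a shoulder and a cap 24 mm across from 54 to 68 mm up; origin at the centre of its underside, z up; stands upright on the work surface; about 0.06 to 0.11 kg
- sweet_box: small closed brown cardboard box with a white paper band over it, 46 mm (its x axis) by 62 mm (its y axis) by 44 mm tall; origin at the centre of its underside, z up; stands upright on the work surface; about 0.06 to 0.11 kg
- mayo_pot: small closed white sauce pot with a blue lid, round, 46 mm tall: body 53 mm across at the foot, 57 mm under the lid; lid 61 mm across, its rim from 38 to 46 mm up; origin at the centre of its underside, z up; stands upright on the work surface; about 0.06 to 0.11 kg (mayonnaise; stays in the stock)
- pepper_shaker: round pepper shaker, clear body 40 mm across with a dark metal top, 68 mm tall; origin at the centre of its underside, z up; about 0.1 kg (stays in the stock)
Things that resemble listed ones, but are neither listed nor needed, are in the scene too. What is shaped like the pickle_tub but pink is not meant.

How it is judged:
At the end, for the whole second after the job is handed in: Chilli pot, pickle tub and soy bottle in the blue tray, mustard pot and cardboard box in the orange tray, each within its walls, its underside within 5 mm of the tray floor, upright within 0.1 rad, at rest; blue-lidded pot and pepper shaker within 20 mm of where they started (x of chilli_pot in the frame of blue_tray between -0.04 and 0.04 m and y of chilli_pot in the frame of blue_tray between -0.12 and 0.12 m and z of chilli_pot in the frame of blue_tray between 0.001 and 0.009 m and angle between each of chilli_pot, pickle_tub, soy_bottle, mustard_pot, sweet_box's own z axis and vertical below 0.1 rad and linear speed of each of chilli_pot, pickle_tub, soy_bottle, mustard_pot, sweet_box below 0.02 m/s and x of pickle_tub in the frame of blue_tray between -0.04 and 0.04 m and y of pickle_tub in the frame of blue_tray between -0.12 and 0.12 m and z of pickle_tub in the frame of blue_tray between 0.001 and 0.009 m and x of soy_bottle in the frame of blue_tray between -0.04 and 0.04 m and y of soy_bottle in the frame of blue_tray between -0.12 and 0.12 m and z of soy_bottle in the frame of blue_tray between 0.001 and 0.009 m and x of mustard_pot in the frame of orange_tray between -0.04 and 0.04 m and y of mustard_pot in the frame of orange_tray between -0.078 and 0.078 m and z of mustard_pot in the frame of orange_tray between 0.001 and 0.009 m and x of sweet_box in the frame of orange_tray between -0.04 and 0.04 m and y of sweet_box in the frame of orange_tray between -0.078 and 0.078 m and z of sweet_box in the frame of orange_tray between 0.001 and 0.009 m and distance of each of mayo_pot, pepper_shaker from where it was at the start of the episode below 0.02 m); the robot touches nothing.
It fails at once if an order item is tipped over (more than 0.7 rad from upright) (angle between any of chilli_pot, pickle_tub, soy_bottle, mustard_pot, sweet_box's own z axis and vertical above 0.7 rad).
It fails at once if the blue-lidded pot or the pepper shaker is moved by more than 20 mm or tipped (distance of any of mayo_pot, pepper_shaker from where it was at the start of the episode above 0.02 m or angle between any of mayo_pot, pepper_shaker's own z axis and vertical above 0.5 rad).
It also fails if it takes over 128 s, if anything falls off the work surface, if the arm or the gripper's body presses on something with over 40 N, if the wrist force passes 120 N, or if a joint passes its speed limit or range.

## Working session

There is one attempt and no reset: what is moved stays moved. The work goes in short steps, Python scripts to look and compute and a shell command to move; the robot and the scene stay as the last step left them, time stands still between calls to the robot, and variables do not carry over. Pictures are saved under pics/ and viewed, about 12 in all and at most 16, crops included, and the job is handed in when it is done.

```bash
mkdir -p pics; ls; python3 - <<'E'
from station import read_state, vision, order, arm
import cv2
for n in("top","side"):
    im,d=vision.grab_frame(n); cv2.imwrite(f"pics/{n}0.png",im)
    import numpy as np; np.save(f"{n}0.npy",d)
    print(vision.camera_info(n))
s=read_state();print(s)
E
```

```text
pics
{'K': array([[516.43696432,   0.        , 278.95059707],
       [  0.        , 516.43696432, 209.1240023 ],
       [  0.        ,   0.        ,   1.        ]]), 'camera_from_world': array([[ 0.02301952, -0.99967283,  0.0111507 ,  0.01298028],
       [-0.99810896, -0.02361654, -0.05675177,  0.58198213],
       [ 0.05699654, -0.00982321, -0.99832605,  1.35073385],
       [ 0.        ,  0.        ,  0.        ,  1.        ]])}
{'K': array([[512.0719163 ,   0.        , 276.99300002],
       [  0.        , 512.0719163 , 210.66201299],
       [  0.        ,   0.        ,   1.        ]]), 'camera_from_world': array([[-0.96363686, -0.26679484,  0.01498408,  0.57041574],
       [-0.21064024,  0.72391575, -0.65694496,  0.12252199],
       [ 0.16442231, -0.63621262, -0.75378963,  1.23089062],
       [ 0.        ,  0.        ,  0.        ,  1.        ]])}
{'time_s': 0.1, 'qpos': array([ 1.24282112,  0.33385333,  0.03986776,  1.4661759 , -0.01336303,
        1.34333541, -0.05845889]), 'joint_velocities': array([ 0.00126072, -0.00062574,  0.00028388, -0.00280503,  0.00129074,
        0.00036959, -0.00176303]), 'tau': array([ 5.42946989e-03, -6.60007668e+01,  1.37122013e+00, -4.06470251e+01,
        1.73099589e-02,  9.00411542e-03, -3.17382217e-05]), 'eef_pos': array([ 0.14728002, -0.63266106,  0.23050509]), 'ee_rot': array([-7.37793977e-04,  9.93462350e-01,  1.14157753e-01, -1.52560718e-04]), 'wrist_force': array([-5.13016043e-01, -1.97387984e-04,  1.04456239e-01]), 'ft_torque': array([ 0.02390074, -0.02873358,  0.01155303]), 'grip_width': 0.9980998488292311}
```

View pics/top0.png

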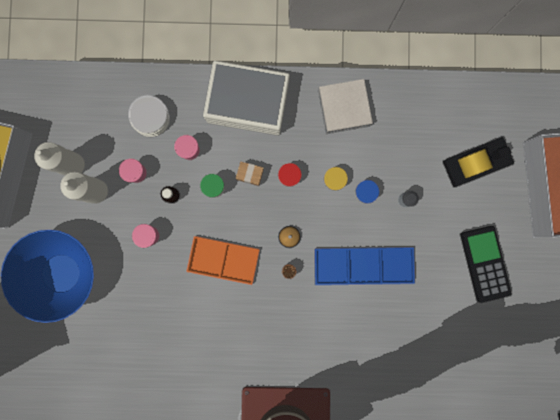

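View pics/side0.png

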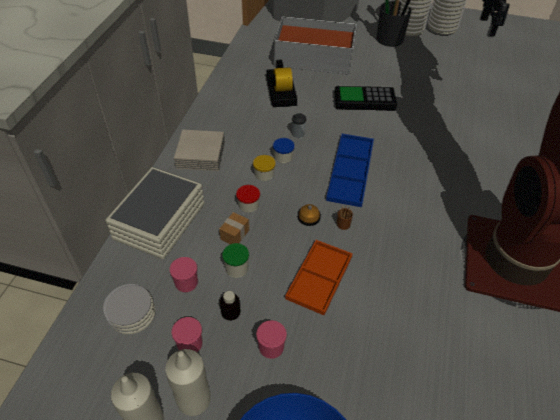

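The top picture shows, left to right: soy bottle (170,194), pickle tub (212,185), box (249,174), chilli (290,174), mustard (335,178), mayo (367,190) and pepper (410,198). The orange tray is at (224,259) and the blue tray at (365,265). The pink tubs at (186,147), (131,170) and (144,236) are not meant. A bun (289,236) and a small brown item (289,270) stand between the trays.

```bash
cat > h.py <<'E'
import numpy as np, cv2
from station import read_state, vision, order, arm
def world(n,d):
    c=vision.camera_info(n);K=c["K"];T=np.linalg.inv(c["camera_from_world"])
    v,u=np.mgrid[:420,:560]
    p=np.stack([(u-K[0,2])/K[0,0]*d,(v-K[1,2])/K[1,1]*d,d],-1)
    return p@T[:3,:3].T+T[:3,3]
def top_of(W,seed,zlo,zhi,r=0.05):
    """points of the connected blob around seed with zlo<z<zhi"""
    m=((W[...,2]>zlo)&(W[...,2]<zhi)).astype(np.uint8)
    _,L=cv2.connectedComponents(m)
    u,v=seed;w=L[v-6:v+7,u-6:u+7];w=w[w>0]
    l=np.bincount(w).argmax();return W[L==l]
E
cat > m.py <<'E'
from h import *
d=np.load("top0.npy");W=world("top",d)
S=dict(soy=((170,194),.06),pickle=((212,185),.05),box=((249,174),.036),chilli=((290,174),.038),mustard=((335,178),.038),mayo=((367,190),.038),pepper=((410,198),.05),bun=((289,236),.01),brown=((289,270),.01),pinkA=((144,236),.05))
for k,(s,z) in S.items():
    p=top_of(W,s,z,.09);q=p[:,:2].astype(np.float32)
    c,sz,a=cv2.minAreaRect(q*1000)
    print(k,len(q),"c",np.round(c),"sz",np.round(sz),"ang",round(a),"circ",np.round(np.array(cv2.minEnclosingCircle(q*1000)[0])),"z",np.round(np.percentile(p[:,2],[5,50,95])*1000))
im=cv2.cvtColor(cv2.imread("pics/top0.png"),cv2.COLOR_BGR2HSV)
for k,h,x0,x1 in(("orange",(3,15),180,270),("blue",(105,125),310,420)):
    m=cv2.inRange(im,(h[0],120,60),(h[1],255,255));m[:230]=0;m[295:]=0;m[:,:x0]=0;m[:,x1:]=0
    m=m.astype(bool)&(W[...,2]>.010)&(W[...,2]<.025)
    q=W[m][:,:2].astype(np.float32)*1000
    c,sz,a=cv2.minAreaRect(q);print(k,len(q),np.round(c),np.round(sz),round(a,1),np.percentile(W[m][:,2],[5,50,95]))
E
python3 m.py
```

```text
soy 74 c [612. 315.] sz [23. 22.] ang 42 circ [613. 315.] z [61. 69. 73.]
pickle 438 c [636. 202.] sz [59. 59.] ang 5 circ [636. 203.] z [57. 61. 65.]
box 430 c [672. 108.] sz [62. 47.] ang 76 circ [672. 108.] z [40. 45. 49.]
chilli 421 c [670.   3.] sz [57. 60.] ang 46 circ [670.   3.] z [43. 47. 52.]
mustard 423 c [ 663. -117.] sz [58. 61.] ang 88 circ [ 663. -117.] z [42. 47. 51.]
mayo 429 c [ 631. -200.] sz [59. 60.] ang 45 circ [ 631. -200.] z [42. 47. 52.]
pepper 210 c [ 614. -308.] sz [39. 40.] ang 1 circ [ 614. -309.] z [59. 66. 72.]
bun 342 c [511.  -0.] sz [53. 56.] ang 1 circ [509.  -1.] z [12. 28. 36.]
brown 75 c [419.  -1.] sz [37. 35.] ang 47 circ [419.  -1.] z [13. 40. 54.]
pinkA 452 c [503. 371.] sz [58. 59.] ang 47 circ [503. 371.] z [56. 61. 66.]
orange 392 [444. 172.] [174.  93.] 79.8 [0.01033211 0.01559294 0.02096193]
blue 562 [ 437. -202.] [ 93. 261.] 2.1 [0.01029145 0.01585014 0.02101607]
```

All heights and sizes match the listing. Plan: jaws roughly along x (tool yaw about 80°), then mustard → orange (436,130), box → orange (452,214), chilli → blue (434,-116), pickle → blue (437,-202), soy → blue (440,-288). I start with mustard at (663,-117).

```bash
python3 -m crank '[[0.043,0.043,0,5.7,1],[0.043,0.043,0,5.7,1],[0.043,0.043,0,5.7,1],[0.043,0.043,0,5.7,1],[0.043,0.043,0,5.7,1],[0.043,0.043,0,5.7,1],[0.043,0.043,0,5.7,1],[0.043,0.043,0,5.7,1],[0.043,0.043,0,5.7,1],[0.043,0.043,0,5.7,1],[0.043,0.043,0,5.7,1],[0.043,0.043,0,5.7,1]]' 30
cat > t.py <<'E'
import sys
from h import *
s=read_state();q=s["ee_rot"];p=s["eef_pos"]
psi=np.degrees(2*np.arctan2(q[2],q[1]))
t=np.array(sys.argv[1:4],float)
print("t",round(s["time_s"],2),"tcp",np.round(p*1000,1),"psi",round(psi,1),"grip",round(s["grip_width"],3),"F",np.round(s["wrist_force"],1),"togo",np.round(t-p*1000,1),"q7",round(s["qpos"][6],2),"q4",round(s["qpos"][3],2))
E
python3 t.py 663 -117 18
```

```text
time_s: 1.3
eef_pos: [0.5675, -0.2022, 0.227]
ee_rot: [-0.001, 0.747, 0.664, -0.004]
wrist_force: [0.7, 0.1, 0.5]
grip_width: 0.999
t 1.3 tcp [ 567.5 -202.2  227. ] psi 83.3 grip 0.999 F [0.7 0.1 0.5] togo [  95.5   85.2 -209. ] q7 0.05 q4 1.57
```

```bash
python3 -m crank '[[0.033,0.03,-0.02,0,1],[0.033,0.03,-0.03,0,1],[0.03,0.028,-0.03,-1,1],[0.01,0.01,-0.03,0,1],[0,0,0,0,1]]'; python3 t.py 663 -117 18
```

```text
time_s: 1.8
eef_pos: [0.6744, -0.0961, 0.1166]
ee_rot: [-0.002, 0.749, 0.663, -0.003]
wrist_force: [0.4, 0.4, -0.1]
grip_width: 0.999
t 1.8 tcp [674.4 -96.1 116.6] psi 83.0 grip 0.999 F [ 0.4  0.4 -0.1] togo [-11.4 -20.9 -98.6] q7 -0.22 q4 1.49
```

```bash
python3 -m crank '[[-0.011,-0.021,-0.02,-1,1],[0,0,-0.02,0,1],[0,0,0,0,1]]'; python3 t.py 663 -117 18
```

```text
time_s: 2.1
eef_pos: [0.6627, -0.1184, 0.0776]
ee_rot: [-0.002, 0.755, 0.656, -0.003]
wrist_force: [-0.5, -0.3, -0.1]
grip_width: 0.998
t 2.1 tcp [ 662.7 -118.4   77.6] psi 82.0 grip 0.998 F [-0.5 -0.3 -0.1] togo [  0.3   1.4 -59.6] q7 -0.21 q4 1.54
```

```bash
python3 -m crank '[[0,0,0,0,1]]'; python3 t.py 663 -117 18
```

```text
time_s: 2.2
eef_pos: [0.6628, -0.1199, 0.0792]
ee_rot: [-0.001, 0.755, 0.656, -0.003]
wrist_force: [-0.1, -0.5, -0.3]
grip_width: 1.0
t 2.2 tcp [ 662.8 -119.9   79.2] psi 81.9 grip 1.0 F [-0.1 -0.5 -0.3] togo [  0.2   2.9 -61.2] q7 -0.21 q4 1.54
```

```bash
python3 -m crank '[[0,0.002,-0.02,0,1],[0,0,-0.02,0,1],[0,0,-0.02,0,1],[0,0,0,0,1],[0,0,0,0,1],[0,0,0,0,0],[0,0,0,0,0],[0,0,0,0,0],[0,0,0,0,0],[0,0,0,0,0],[0,0,0,0,0]]' 30; python3 t.py 436 130 118
```

```text
time_s: 3.3
eef_pos: [0.6698, -0.1215, 0.0348]
ee_rot: [0.007, 0.756, 0.654, 0.003]
wrist_force: [-0.1, 1.3, -0.7]
grip_width: 0.69
t 3.3 tcp [ 669.8 -121.5   34.8] psi 81.7 grip 0.69 F [-0.1  1.3 -0.7] togo [-233.8  251.5   83.2] q7 -0.23 q4 1.57
```

```bash
cat > look.py <<'E'
import sys
from h import *
n,u,v,r,o=sys.argv[1:];u,v,r=int(u),int(v),int(r)
im,d=vision.grab_frame(n);np.save("last_%s.npy"%n,d);cv2.imwrite("last_%s.png"%n,im)
c=im[max(0,v-r):v+r,max(0,u-r):u+r];cv2.imwrite(o,cv2.resize(c,None,fx=400/r*.75,fy=400/r*.75,interpolation=cv2.INTER_CUBIC))
E
python3 look.py side 264 150 70 pics/a1.png
```

```text
(no output)
```

View pics/a1.png

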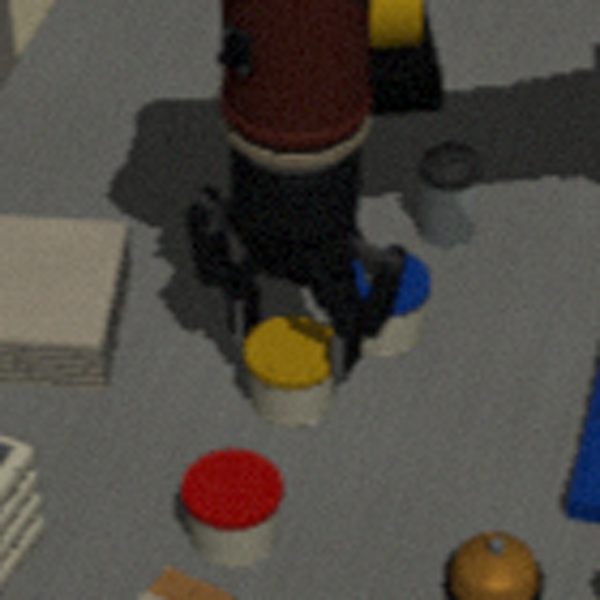

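Mustard's lid (290,350 in the crop) sits between the fingers and the pot looks upright, but the TCP reads 17 mm higher than I aimed for. I'll measure the lid height.

```bash
cat > lid.py <<'E'
from h import *
import sys
H=dict(yellow=(22,32),red=(0,5),green=(55,80),blue=(105,125))[sys.argv[1]]
W=world("side",np.load("last_side.npy"));im=cv2.cvtColor(cv2.imread("last_side.png"),cv2.COLOR_BGR2HSV)
u,v,r=map(int,sys.argv[2:5])
m=cv2.inRange(im,(H[0],140,60),(H[1],255,255))>0
k=np.zeros_like(m);k[v-r:v+r,u-r:u+r]=1;m&=k
p=W[m]*1000;print(len(p),"lo",np.round(np.percentile(p,5,0)),"med",np.round(np.median(p,0)),"hi",np.round(np.percentile(p,95,0)))
A=np.c_[p[:,:2],np.ones(len(p))];t=p[:,2]>np.median(p[:,2])-8;print("slope",np.round(np.linalg.lstsq(A[t],p[t,2],rcond=None)[0][:2],3))
E
python3 lid.py yellow 264 165 25; python3 t.py 436 130 118
```

```text
270 lo [ 646. -140.   41.] med [ 669. -111.   47.] hi [692. -90.  51.]
slope [-0.206  0.868]
t 3.35 tcp [ 669.8 -121.5   34.7] psi 81.7 grip 0.69 F [ 0.3 -0.3 -1.6] togo [-233.8  251.5   83.3] q7 -0.23 q4 1.57
```

```bash
python3 -m crank '[[0,0,0.01,0,0],[0,0,0.01,0,0],[0,0,0,0,0]]' 40; python3 look.py side 264 150 70 pics/a2.png;python3 lid.py yellow 264 160 25; python3 t.py 436 130 118
```

```text
time_s: 3.65
eef_pos: [0.6697, -0.1214, 0.0563]
ee_rot: [0.007, 0.756, 0.654, 0.003]
wrist_force: [0.3, 0.3, -0.2]
grip_width: 0.686
267 lo [ 646. -137.   63.] med [ 669. -110.   69.] hi [692. -89.  72.]
slope [-0.185  0.858]
t 3.7 tcp [ 669.4 -121.4   55.6] psi 81.7 grip 0.684 F [ 0.4 -0.2 -1.7] togo [-233.4  251.4   62.4] q7 -0.22 q4 1.56
```

View pics/a2.png

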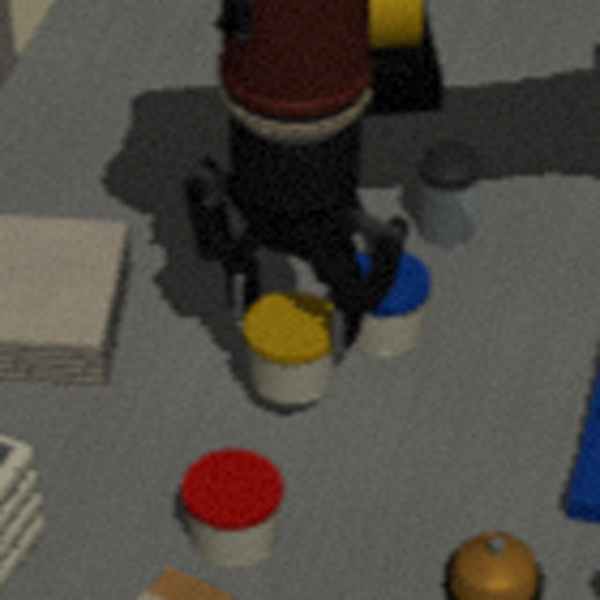

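Mustard is held and lifted level (lid at 290,325 in the crop). TCP sits 35 mm above its underside, so place height is about 39 to 40 mm.

```bash
python3 -m crank '[[0,0,0.03,0,0],[-0.02,0.02,0.03,0,0],[-0.03,0.032,0.01,0,0],[-0.03,0.032,0,0,0],[-0.03,0.032,0,0,0],[-0.03,0.032,0,0,0],[-0.03,0.032,0,0,0],[-0.025,0.028,0,0,0],[-0.015,0.015,0,0,0],[0,0,0,0,0],[0,0,0,0,0]]' ; python3 t.py 437 126 40
```

```text
time_s: 4.8
eef_pos: [0.4506, 0.1058, 0.1277]
ee_rot: [0.009, 0.757, 0.653, 0.003]
wrist_force: [0.3, -1.3, -1.1]
grip_width: 0.683
t 4.8 tcp [450.6 105.8 127.7] psi 81.6 grip 0.683 F [ 0.3 -1.3 -1.1] togo [-13.6  20.2 -87.7] q7 -0.53 q4 2.01
```

```bash
python3 -m crank '[[-0.013,0.02,-0.01,0,0],[0,0,-0.02,0,0],[0,0,-0.02,0,0],[0,0,0,0,0],[0,0,0,0,0]]' ; python3 t.py 437 126 40
```

```text
time_s: 5.3
eef_pos: [0.4428, 0.1221, 0.0774]
ee_rot: [0.01, 0.76, 0.65, 0.004]
wrist_force: [0.5, 0.4, -0.3]
grip_width: 0.685
t 5.3 tcp [442.8 122.1  77.4] psi 81.1 grip 0.685 F [ 0.5  0.4 -0.3] togo [ -5.8   3.9 -37.4] q7 -0.63 q4 2.07
```

```bash
python3 -m crank '[[-0.006,0.004,-0.01,0,0],[0,0,-0.01,0,0],[0,0,-0.01,0,0],[0,0,0,0,0],[0,0,0,0,0]]' ; python3 t.py 437 126 40; python3 look.py side 318 270 70 pics/a3.png
```

```text
time_s: 5.8
eef_pos: [0.4382, 0.1255, 0.0466]
ee_rot: [0.01, 0.761, 0.649, 0.005]
wrist_force: [0.4, 1.1, -1.4]
grip_width: 0.679
t 5.8 tcp [438.2 125.5  46.6] psi 81.0 grip 0.679 F [ 0.4  1.1 -1.4] togo [-1.2  0.5 -6.6] q7 -0.68 q4 2.11
```

View pics/a3.png

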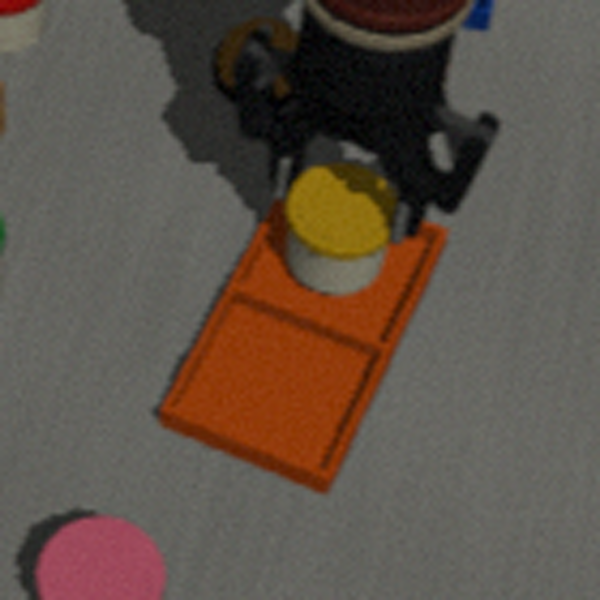

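The pot hovers inside the nearer-right compartment (crop 335,270), with walls clear all round. I'll lower it and release.

```bash
python3 -m crank '[[0,0,-0.004,0,0],[0,0,-0.003,0,0],[0,0,0,0,0],[0,0,0,0,0]]' ; python3 t.py 437 126 40
```

```text
time_s: 6.25
eef_pos: [0.4388, 0.1256, 0.0397]
ee_rot: [0.011, 0.761, 0.649, 0.006]
wrist_force: [0.6, 0.1, -0.1]
grip_width: 0.684
t 6.25 tcp [438.8 125.6  39.7] psi 81.0 grip 0.684 F [ 0.6  0.1 -0.1] togo [-1.8  0.4  0.3] q7 -0.69 q4 2.11
```

```bash
python3 -m crank '[[0,0,-0.002,0,0],[0,0,0,0,0],[0,0,0,0,0]]' ; python3 t.py 437 126 40
```

```text
time_s: 6.55
eef_pos: [0.439, 0.1256, 0.0377]
ee_rot: [0.011, 0.761, 0.649, 0.006]
wrist_force: [0.9, -0.7, -0.0]
grip_width: 0.684
t 6.55 tcp [439.  125.6  37.7] psi 81.0 grip 0.684 F [ 0.9 -0.7 -0. ] togo [-2.   0.4  2.3] q7 -0.7 q4 2.12
```

```bash
python3 -m crank '[[0,0,-0.002,0,0],[0,0,0,0,0],[0,0,0,0,0.85],[0,0,0,0,0.85],[0,0,0,0,0.85],[0,0,0,0,0.85]]' ; python3 t.py 437 126 40; python3 -m crank '[[0,0,0.01,0,0.85],[0,0,0.02,0,0.85],[0,0,0.03,0,1],[0,0,0.03,0,1],[0.03,0,0.01,-1,1],[0.03,0,0,-1,1],[0.03,-0.002,0,-1,1],[0.03,-0.004,0,0,1],[0.03,-0.004,0,0,1],[0.025,-0.003,0,0,1],[0,0,0,0,1],[0,0,0,0,1]]'; python3 t.py 672 108 18
```

```text
time_s: 7.15
eef_pos: [0.4399, 0.126, 0.0374]
ee_rot: [0.012, 0.761, 0.649, 0.006]
wrist_force: [-0.2, 0.1, 0.5]
grip_width: 0.85
t 7.15 tcp [439.9 126.   37.4] psi 80.9 grip 0.85 F [-0.2  0.1  0.5] togo [-2.9  0.   2.6] q7 -0.7 q4 2.12
time_s: 8.35
eef_pos: [0.6208, 0.1123, 0.15]
ee_rot: [0.013, 0.778, 0.628, 0.008]
wrist_force: [-0.4, -0.2, -0.4]
grip_width: 0.996
t 8.35 tcp [620.8 112.3 150. ] psi 77.9 grip 0.996 F [-0.4 -0.2 -0.4] togo [  51.2   -4.3 -132. ] q7 -0.66 q4 1.61
```

```bash
python3 -m crank '[[0.03,-0.002,-0.02,-2,1],[0.02,-0.002,-0.02,0,1],[0,0,-0.01,0,1],[0,0,0,0,1],[0,0,0,0,1]]'; python3 t.py 672 108 15
```

```text
time_s: 8.85
eef_pos: [0.6686, 0.11, 0.1022]
ee_rot: [0.013, 0.788, 0.615, 0.008]
wrist_force: [-1.1, 0.7, 1.1]
grip_width: 1.0
t 8.85 tcp [668.6 110.  102.2] psi 76.0 grip 1.0 F [-1.1  0.7  1.1] togo [  3.4  -2.  -87.2] q7 -0.7 q4 1.54
```

```bash
python3 -m crank '[[0.003,-0.002,-0.02,0,1],[0,0,-0.02,0,1],[0,0,-0.02,0,1],[0,0,-0.015,0,1],[0,0,0,0,1],[0,0,0,0,1]]'; python3 t.py 672 108 15
```

```text
time_s: 9.45
eef_pos: [0.6705, 0.1088, 0.028]
ee_rot: [0.015, 0.787, 0.616, 0.01]
wrist_force: [-0.6, 0.2, 0.4]
grip_width: 1.001
t 9.45 tcp [670.5 108.8  28. ] psi 76.1 grip 1.001 F [-0.6  0.2  0.4] togo [  1.5  -0.8 -13. ] q7 -0.74 q4 1.6
```

```bash
python3 -m crank '[[0.001,0,-0.01,0,1],[0,0,0,0,1],[0,0,0,0,0],[0,0,0,0,0],[0,0,0,0,0],[0,0,0,0,0],[0,0,0,0,0],[0,0,0,0,0]]' 35; python3 t.py 672 108 15;  python3 -m crank '[[0,0,0.01,0,0],[0,0,0.02,0,0],[0,0,0,0,0]]'; python3 t.py 452 214 22;python3 look.py side 235 225 70 pics/a4.png
```

```text
time_s: 10.25
eef_pos: [0.6736, 0.1093, 0.0209]
ee_rot: [0.016, 0.787, 0.616, 0.013]
wrist_force: [-0.6, -0.2, -0.4]
grip_width: 0.537
t 10.25 tcp [673.6 109.3  20.9] psi 76.1 grip 0.537 F [-0.6 -0.2 -0.4] togo [-1.6 -1.3 -5.9] q7 -0.74 q4 1.6
time_s: 10.55
eef_pos: [0.6732, 0.1093, 0.0523]
ee_rot: [0.016, 0.787, 0.616, 0.012]
wrist_force: [0.4, 0.5, -0.4]
grip_width: 0.532
t 10.55 tcp [673.2 109.3  52.3] psi 76.1 grip 0.532 F [ 0.4  0.5 -0.4] togo [-221.2  104.7  -30.3] q7 -0.72 q4 1.58
```

View pics/a4.png

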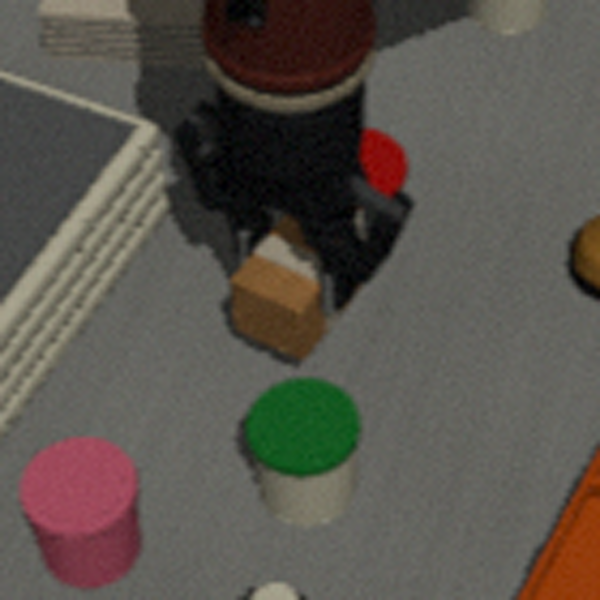

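The box is gripped across its 46 mm side and lifted level (crop 280,300). Next it goes to the orange + compartment.

```bash
python3 -m crank '[[0,0,0.03,0,0],[-0.01,0.005,0.03,0,0],[-0.03,0.014,0.015,1,0],[-0.03,0.014,0,1,0],[-0.03,0.014,0,1,0],[-0.03,0.014,0,1,0],[-0.03,0.014,0,0,0],[-0.03,0.014,0,0,0],[-0.025,0.012,0,0,0],[-0.015,0.008,0,0,0],[0,0,0,0,0],[0,0,0,0,0]]' ; python3 t.py 452 214 25
```

```text
time_s: 11.8
eef_pos: [0.4311, 0.2172, 0.122]
ee_rot: [0.015, 0.765, 0.643, 0.009]
wrist_force: [0.4, -0.5, -0.0]
grip_width: 0.535
t 11.8 tcp [431.1 217.2 122. ] psi 80.1 grip 0.535 F [ 0.4 -0.5 -0. ] togo [ 20.9  -3.2 -97. ] q7 -0.85 q4 1.98
```

```bash
python3 -m crank '[[0.02,-0.003,-0.01,0,0],[0,0,-0.02,0,0],[0,0,-0.02,0,0],[0,0,0,0,0],[0,0,0,0,0]]' ; python3 t.py 452 214 25
```

```text
time_s: 12.3
eef_pos: [0.4576, 0.2113, 0.0708]
ee_rot: [0.015, 0.767, 0.641, 0.01]
wrist_force: [-0.5, 0.3, -0.6]
grip_width: 0.529
t 12.3 tcp [457.6 211.3  70.8] psi 79.7 grip 0.529 F [-0.5  0.3 -0.6] togo [ -5.6   2.7 -45.8] q7 -0.91 q4 1.99
```

```bash
python3 -m crank '[[-0.006,0.003,-0.015,0,0],[0,0,-0.015,0,0],[0,0,-0.01,0,0],[0,0,0,0,0],[0,0,0,0,0]]' ; python3 t.py 452 214 25; python3 look.py side 318 270 70 pics/a5.png
```

```text
time_s: 12.8
eef_pos: [0.4523, 0.2145, 0.0288]
ee_rot: [0.016, 0.768, 0.641, 0.011]
wrist_force: [0.1, 0.2, -0.7]
grip_width: 0.539
t 12.8 tcp [452.3 214.5  28.8] psi 79.7 grip 0.539 F [ 0.1  0.2 -0.7] togo [-0.3 -0.5 -3.8] q7 -0.97 q4 2.03
```

View pics/a5.png

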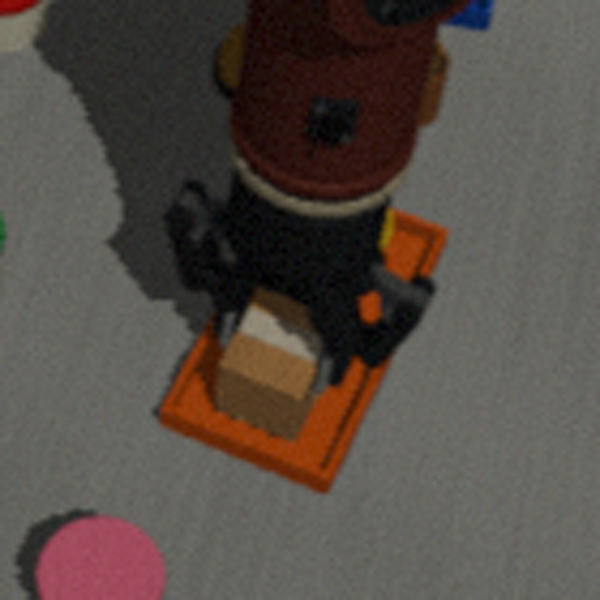

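The box is inside the far compartment (crop 270,390), clear of the walls. I'll lower it, release, and go on to chilli (670,3).

```bash
python3 -m crank '[[0,0,-0.004,0,0],[0,0,0,0,0],[0,0,-0.002,0,0],[0,0,0,0,0],[0,0,0,0,0.68],[0,0,0,0,0.68],[0,0,0,0,0.68],[0,0,0.01,0,0.68],[0,0,0.02,0,0.68],[0,0,0.03,0,1],[0,0,0.03,0,1],[0,0,0,0,1]]' ; python3 t.py 452 214 25; python3 -m crank '[[0.025,-0.025,0.01,0,1],[0.03,-0.03,0.01,0,1],[0.03,-0.03,0,0,1],[0.03,-0.03,0,0,1],[0.03,-0.03,0,0,1],[0.03,-0.03,0,0,1],[0.02,-0.02,0,0,1],[0.01,-0.01,0,0,1],[0,0,0,0,1],[0,0,0,0,1]]'; python3 t.py 670 3 15
```

```text
time_s: 14.05
eef_pos: [0.4529, 0.2155, 0.1198]
ee_rot: [0.016, 0.767, 0.641, 0.012]
wrist_force: [0.1, 0.6, 0.1]
grip_width: 1.0
t 14.05 tcp [452.9 215.5 119.8] psi 79.7 grip 1.0 F [0.1 0.6 0.1] togo [ -0.9  -1.5 -94.8] q7 -0.86 q4 1.95
time_s: 15.05
eef_pos: [0.6625, 0.0036, 0.1433]
ee_rot: [0.017, 0.766, 0.643, 0.013]
wrist_force: [0.6, 1.4, 0.1]
grip_width: 1.001
t 15.05 tcp [662.5   3.6 143.3] psi 80.1 grip 1.001 F [0.6 1.4 0.1] togo [   7.5   -0.6 -128.3] q7 -0.44 q4 1.56
```

```bash
python3 -m crank '[[0.008,0,-0.03,0.5,1],[0,0,-0.03,0,1],[0,0,-0.03,0,1],[0,0,-0.01,0,1],[0,0,0,0,1],[0,0,0,0,1]]'; python3 t.py 670 3 25
```

```text
time_s: 15.65
eef_pos: [0.6671, 0.0151, 0.0453]
ee_rot: [0.017, 0.759, 0.651, 0.016]
wrist_force: [0.5, 0.2, -0.2]
grip_width: 1.002
t 15.65 tcp [667.1  15.1  45.3] psi 81.3 grip 1.002 F [ 0.5  0.2 -0.2] togo [  2.9 -12.1 -20.3] q7 -0.48 q4 1.63
```

```bash
python3 -m crank '[[0.003,-0.012,-0.005,0,1],[0,0,-0.01,0,1],[0,0,0,0,1],[0,0,0,0,1]]'; python3 t.py 670 3 25
```

```text
time_s: 16.05
eef_pos: [0.6726, 0.0019, 0.0335]
ee_rot: [0.019, 0.759, 0.651, 0.018]
wrist_force: [0.9, -0.3, -0.2]
grip_width: 0.999
t 16.05 tcp [672.6   1.9  33.5] psi 81.3 grip 0.999 F [ 0.9 -0.3 -0.2] togo [-2.6  1.1 -8.5] q7 -0.47 q4 1.63
```

```bash
python3 -m crank '[[-0.003,0.001,-0.007,0,1],[0,0,0,0,1],[0,0,0,0,0],[0,0,0,0,0],[0,0,0,0,0],[0,0,0,0,0],[0,0,0,0,0],[0,0,0,0,0]]' 40; python3 t.py 670 3 25;python3 -m crank '[[0,0,0.01,0,0],[0,0,0.02,0,0],[0,0,0,0,0]]'; python3 look.py side 248 190 70 pics/a6.png; python3 lid.py red 248 185 25;python3 t.py 434 -116 28
```

```text
time_s: 16.85
eef_pos: [0.6698, 0.0034, 0.0269]
ee_rot: [0.019, 0.759, 0.651, 0.018]
wrist_force: [-0.6, 1.0, 0.8]
grip_width: 0.686
t 16.85 tcp [669.8   3.4  26.9] psi 81.3 grip 0.686 F [-0.6  1.   0.8] togo [ 0.2 -0.4 -1.9] q7 -0.48 q4 1.64
time_s: 17.15
eef_pos: [0.6694, 0.0037, 0.0583]
ee_rot: [0.019, 0.759, 0.651, 0.018]
wrist_force: [0.2, -0.1, 0.1]
grip_width: 0.686
279 lo [645. -13.  72.] med [669.  14.  76.] hi [691.  32.  80.]
slope [-0.016 -0.028]
t 17.2 tcp [668.6   3.5  56.7] psi 81.3 grip 0.682 F [-0.6 -0.4 -0.1] togo [-234.6 -119.5  -28.7] q7 -0.46 q4 1.62
```

View pics/a6.png

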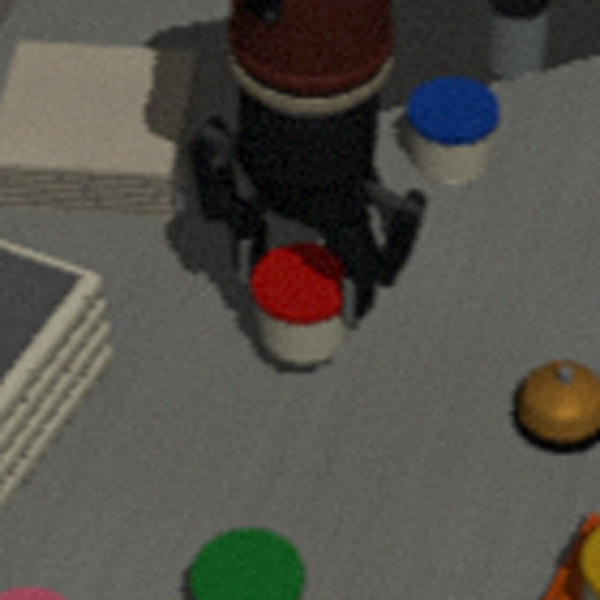

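Chilli is held level, lid at 76 mm. It goes to the blue + compartment (434,-116), TCP placing height about 31 mm.

```bash
python3 -m crank '[[0,0,0.03,0,0],[-0.015,-0.007,0.03,1,0],[-0.03,-0.015,0.01,1,0],[-0.03,-0.015,0,1,0],[-0.03,-0.015,0,1,0],[-0.03,-0.015,0,1,0],[-0.03,-0.015,0,1,0],[-0.03,-0.015,0,1,0],[-0.02,-0.015,0,0,0],[0,0,0,0,0],[0,0,0,0,0]]' ; python3 t.py 434 -116 31
```

```text
time_s: 18.3
eef_pos: [0.441, -0.1112, 0.1225]
ee_rot: [0.015, 0.716, 0.698, 0.016]
wrist_force: [0.8, 0.8, -0.2]
grip_width: 0.686
t 18.3 tcp [ 441.  -111.2  122.5] psi 88.5 grip 0.686 F [ 0.8  0.8 -0.2] togo [ -7.   -4.8 -91.5] q7 0.12 q4 2.06
```

```bash
python3 -m crank '[[-0.007,-0.005,-0.015,0,0],[0,0,-0.02,0,0],[0,0,-0.02,0,0],[0,0,0,0,0],[0,0,0,0,0]]' ; python3 t.py 434 -116 31
```

```text
time_s: 18.8
eef_pos: [0.438, -0.1131, 0.0665]
ee_rot: [0.015, 0.714, 0.699, 0.017]
wrist_force: [0.5, -0.2, 0.9]
grip_width: 0.684
t 18.8 tcp [ 438.  -113.1   66.5] psi 88.8 grip 0.684 F [ 0.5 -0.2  0.9] togo [ -4.   -2.9 -35.5] q7 0.09 q4 2.12
```

```bash
python3 -m crank '[[-0.004,-0.003,-0.012,0,0],[0,0,-0.012,0,0],[0,0,-0.008,0,0],[0,0,0,0,0],[0,0,0,0,0]]' ; python3 t.py 434 -116 31
```

```text
time_s: 19.3
eef_pos: [0.4355, -0.1159, 0.0334]
ee_rot: [0.016, 0.714, 0.7, 0.018]
wrist_force: [-0.5, -0.4, -0.8]
grip_width: 0.69
t 19.3 tcp [ 435.5 -115.9   33.4] psi 88.8 grip 0.69 F [-0.5 -0.4 -0.8] togo [-1.5 -0.1 -2.4] q7 0.06 q4 2.16
```

```bash
python3 -m crank '[[0,0,-0.003,0,0],[0,0,0,0,0],[0,0,0,0,0.85],[0,0,0,0,0.85],[0,0,0,0,0.85],[0,0,0.01,0,0.85],[0,0,0.02,0,0.85],[0,0,0.03,0,1],[0,0,0.03,0,1],[0,0,0.02,0,1],[0,0,0,0,1]]' ; python3 t.py 434 -116 31; python3 -m crank '[[0.02,0.03,0.01,-1,1],[0.022,0.035,0.01,-1,1],[0.022,0.035,0,-1,1],[0.022,0.035,0,-1,1],[0.022,0.035,0,-1,1],[0.022,0.035,0,-1,1],[0.022,0.035,0,-1,1],[0.022,0.035,0,-1,1],[0.015,0.025,0,0,1],[0.01,0.015,0,0,1],[0,0,0,0,1],[0,0,0,0,1]]'; python3 t.py 636 203 39
```

```text
time_s: 20.4
eef_pos: [0.4361, -0.115, 0.1487]
ee_rot: [0.017, 0.714, 0.7, 0.019]
wrist_force: [0.4, 0.3, 0.0]
grip_width: 0.995
t 20.4 tcp [ 436.1 -115.   148.7] psi 88.9 grip 0.995 F [0.4 0.3 0. ] togo [  -2.1   -1.  -117.7] q7 0.17 q4 2.04
time_s: 21.6
eef_pos: [0.6369, 0.2122, 0.1661]
ee_rot: [0.017, 0.765, 0.644, 0.016]
wrist_force: [-0.2, -0.9, -0.7]
grip_width: 1.002
t 21.6 tcp [636.9 212.2 166.1] psi 80.2 grip 1.002 F [-0.2 -0.9 -0.7] togo [  -0.9   -9.2 -127.1] q7 -0.82 q4 1.5
```

```bash
python3 -m crank '[[0,-0.009,-0.02,0,1],[0,0,-0.025,0,1],[0,0,-0.02,0,1],[0,0,0,0,1],[0,0,0,0,1]]'; python3 t.py 636 203 41
```

```text
time_s: 22.1
eef_pos: [0.636, 0.1973, 0.1004]
ee_rot: [0.018, 0.766, 0.642, 0.015]
wrist_force: [0.8, -0.6, -0.2]
grip_width: 1.001
t 22.1 tcp [636.  197.3 100.4] psi 79.9 grip 1.001 F [ 0.8 -0.6 -0.2] togo [  0.    5.7 -59.4] q7 -0.84 q4 1.58
```

```bash
python3 -m crank '[[0,0.006,-0.02,0,1],[0,0,-0.015,0,1],[0,0,-0.015,0,1],[0,0,0,0,1],[0,0,0,0,1]]'; python3 t.py 636 203 41
```

```text
time_s: 22.6
eef_pos: [0.6367, 0.2031, 0.049]
ee_rot: [0.019, 0.767, 0.642, 0.016]
wrist_force: [0.7, 0.2, -0.0]
grip_width: 1.003
t 22.6 tcp [636.7 203.1  49. ] psi 79.9 grip 1.003 F [ 0.7  0.2 -0. ] togo [-0.7 -0.1 -8. ] q7 -0.88 q4 1.62
```

```bash
python3 -m crank '[[0,0,-0.008,0,1],[0,0,0,0,1],[0,0,0,0,0],[0,0,0,0,0],[0,0,0,0,0],[0,0,0,0,0],[0,0,0,0,0],[0,0,0,0,0]]' 45; python3 t.py 636 203 41;python3 -m crank '[[0,0,0.01,0,0],[0,0,0.02,0,0],[0,0,0,0,0]]'; python3 look.py side 235 250 70 pics/a7.png; python3 lid.py green 235 245 30;python3 t.py 437 -202 45
```

```text
time_s: 23.4
eef_pos: [0.6378, 0.2034, 0.0423]
ee_rot: [0.019, 0.767, 0.642, 0.017]
wrist_force: [0.3, -0.3, -1.3]
grip_width: 0.688
t 23.4 tcp [637.8 203.4  42.3] psi 79.8 grip 0.688 F [ 0.3 -0.3 -1.3] togo [-1.8 -0.4 -1.3] q7 -0.88 q4 1.62
time_s: 23.7
eef_pos: [0.6374, 0.2034, 0.0737]
ee_rot: [0.019, 0.767, 0.642, 0.017]
wrist_force: [0.2, 0.5, -1.2]
grip_width: 0.679
338 lo [615. 190.  87.] med [638. 213.  91.] hi [659. 231.  93.]
slope [ 0.005 -0.037]
t 23.75 tcp [636.7 202.9  72.1] psi 79.9 grip 0.684 F [ 0.5  0.1 -0.7] togo [-199.7 -404.9  -27.1] q7 -0.86 q4 1.6
```

View pics/a7.png

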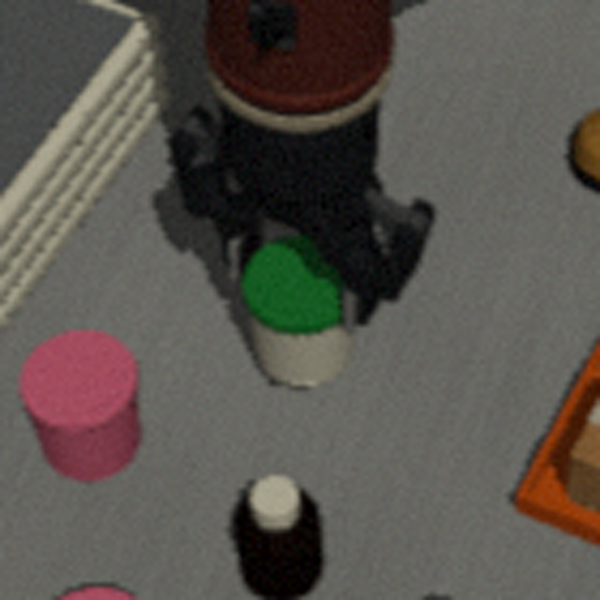

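The tub is held level (lid at 91 mm). It goes to the middle blue compartment (437,-202), TCP placing height about 46 mm.

```bash
python3 -m crank '[[0,0,0.03,0,0],[-0.008,-0.018,0.03,1,0],[-0.018,-0.038,0.02,1,0],[-0.018,-0.038,0,1,0],[-0.018,-0.038,0,1,0],[-0.018,-0.038,0,1,0],[-0.018,-0.038,0,1,0],[-0.018,-0.038,0,1,0],[-0.018,-0.038,0,1,0],[-0.018,-0.036,0,0,0],[-0.01,-0.02,0,0,0],[0,0,0,0,0]]' ; python3 -m crank '[[0,0,0,0,0]]'; python3 t.py 437 -202 46
```

```text
time_s: 24.95
eef_pos: [0.4607, -0.1487, 0.1485]
ee_rot: [0.015, 0.718, 0.696, 0.014]
wrist_force: [0.5, 0.1, -1.4]
grip_width: 0.686
time_s: 25.05
eef_pos: [0.4604, -0.1488, 0.1483]
ee_rot: [0.015, 0.718, 0.695, 0.014]
wrist_force: [-0.0, 0.5, -0.9]
grip_width: 0.681
t 25.05 tcp [ 460.4 -148.8  148.3] psi 88.1 grip 0.681 F [-0.   0.5 -0.9] togo [ -23.4  -53.2 -102.3] q7 0.16 q4 1.97
```

```bash
python3 -m crank '[[-0.012,-0.027,0,1,0],[-0.012,-0.026,-0.01,0,0],[0,0,-0.02,0,0],[0,0,0,0,0],[0,0,0,0,0]]'; python3 t.py 437 -202 46
```

```text
time_s: 25.55
eef_pos: [0.439, -0.1976, 0.1178]
ee_rot: [0.015, 0.709, 0.705, 0.015]
wrist_force: [0.5, -0.2, -0.7]
grip_width: 0.679
t 25.55 tcp [ 439.  -197.6  117.8] psi 89.7 grip 0.679 F [ 0.5 -0.2 -0.7] togo [ -2.   -4.4 -71.8] q7 0.29 q4 2.01
```

```bash
python3 -m crank '[[-0.002,-0.004,-0.02,0,0],[0,0,-0.02,0,0],[0,0,-0.01,0,0],[0,0,0,0,0],[0,0,0,0,0]]'; python3 t.py 437 -202 46
```

```text
time_s: 26.05
eef_pos: [0.442, -0.1978, 0.0706]
ee_rot: [0.017, 0.706, 0.708, 0.017]
wrist_force: [0.5, 0.4, -1.1]
grip_width: 0.686
t 26.05 tcp [ 442.  -197.8   70.6] psi 90.2 grip 0.686 F [ 0.5  0.4 -1.1] togo [ -5.   -4.2 -24.6] q7 0.25 q4 2.05
```

```bash
python3 -m crank '[[-0.005,-0.005,-0.01,0,0],[0,0,-0.008,0,0],[0,0,-0.005,0,0],[0,0,0,0,0],[0,0,0,0,0]]'; python3 t.py 437 -202 46; python3 look.py side 350 170 70 pics/a8.png
```

```text
time_s: 26.55
eef_pos: [0.4377, -0.2038, 0.0477]
ee_rot: [0.019, 0.706, 0.708, 0.017]
wrist_force: [-0.5, 0.0, -0.9]
grip_width: 0.684
t 26.55 tcp [ 437.7 -203.8   47.7] psi 90.2 grip 0.684 F [-0.5  0.  -0.9] togo [-0.7  1.8 -1.7] q7 0.24 q4 2.07
```

View pics/a8.png

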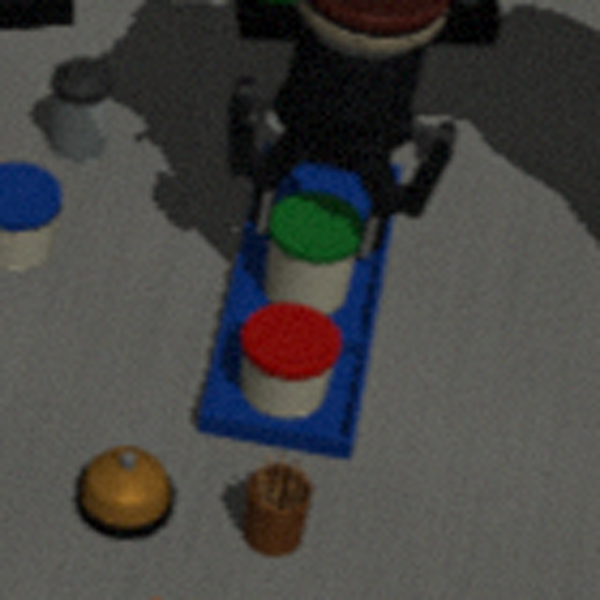

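Chilli stands in its compartment (290,360) and the tub is seated in the middle one (315,250). I'll release and go to the soy bottle.

```bash
python3 -m crank '[[0,0.001,-0.002,0,0],[0,0,0,0,0],[0,0,0,0,0.85],[0,0,0,0,0.85],[0,0,0,0,0.85],[0,0,0.01,0,0.85],[0,0,0.02,0,0.85],[0,0,0.03,0,1],[0,0,0.03,0,1],[0,0,0.02,0,1],[0,0,0,0,1]]' ; python3 -m crank '[[0.01,0.03,0.01,-1,1],[0.014,0.043,0,-1,1],[0.014,0.043,0,-1,1],[0.014,0.043,0,-1,1],[0.014,0.043,0,-1,1],[0.014,0.043,0,-1,1],[0.014,0.043,0,-1,1],[0.014,0.043,0,-1,1],[0.014,0.043,0,0,1],[0.014,0.043,0,0,1],[0.01,0.02,0,0,1],[0,0,0,0,1]]'; python3 t.py 612 315 15
```

```text
time_s: 27.7
eef_pos: [0.4383, -0.2014, 0.1637]
ee_rot: [0.02, 0.705, 0.709, 0.018]
wrist_force: [-0.0, -0.2, 0.1]
grip_width: 0.999
time_s: 28.9
eef_pos: [0.5829, 0.2519, 0.1731]
ee_rot: [0.021, 0.758, 0.652, 0.016]
wrist_force: [-0.5, -0.4, 0.1]
grip_width: 0.998
t 28.9 tcp [582.9 251.9 173.1] psi 81.4 grip 0.998 F [-0.5 -0.4  0.1] togo [  29.1   63.1 -158.1] q7 -0.92 q4 1.58
```

```bash
python3 -m crank '[[0.015,0.031,-0.01,0,1],[0.014,0.031,-0.02,0,1],[0,0,-0.02,0,1],[0,0,0,0,1],[0,0,0,0,1]]'; python3 t.py 612 315 15
```

```text
time_s: 29.4
eef_pos: [0.612, 0.313, 0.1204]
ee_rot: [0.021, 0.758, 0.652, 0.014]
wrist_force: [0.4, -0.1, 0.0]
grip_width: 1.003
t 29.4 tcp [612.  313.  120.4] psi 81.4 grip 1.003 F [ 0.4 -0.1  0. ] togo [  -0.     2.  -105.4] q7 -1.03 q4 1.5
```

```bash
python3 -m crank '[[0,0.002,-0.02,0,1],[0,0,-0.02,0,1],[0,0,-0.02,0,1],[0,0,-0.01,0,1],[0,0,0,0,1],[0,0,0,0,1]]'; python3 t.py 612 315 18
```

```text
time_s: 30.0
eef_pos: [0.6143, 0.3102, 0.0509]
ee_rot: [0.023, 0.76, 0.649, 0.016]
wrist_force: [0.4, -0.1, 0.5]
grip_width: 1.003
t 30.0 tcp [614.3 310.2  50.9] psi 81.0 grip 1.003 F [ 0.4 -0.1  0.5] togo [ -2.3   4.8 -32.9] q7 -1.08 q4 1.56
```

```bash
python3 -m crank '[[-0.002,0.005,-0.012,0,1],[0,0,-0.01,0,1],[0,0,-0.01,0,1],[0,0,0,0,1],[0,0,0,0,0],[0,0,0,0,0],[0,0,0,0,0],[0,0,0,0,0],[0,0,0,0,0],[0,0,0,0,0],[0,0,0,0,0]]' 40; python3 t.py 612 315 18;python3 -m crank '[[0,0,0.01,0,0],[0,0,0.02,0,0],[0,0,0,0,0]]'; python3 look.py side 230 300 70 pics/a9.png; python3 t.py 440 -288 24
```

```text
time_s: 31.1
eef_pos: [0.6135, 0.3165, 0.0194]
ee_rot: [0.023, 0.76, 0.649, 0.018]
wrist_force: [0.5, -0.7, -1.1]
grip_width: 0.502
t 31.1 tcp [613.5 316.5  19.4] psi 81.0 grip 0.502 F [ 0.5 -0.7 -1.1] togo [-1.5 -1.5 -1.4] q7 -1.11 q4 1.57
time_s: 31.4
eef_pos: [0.6134, 0.3167, 0.0521]
ee_rot: [0.023, 0.76, 0.649, 0.018]
wrist_force: [0.1, 0.8, -1.1]
grip_width: 0.5
t 31.45 tcp [612.9 316.1  50.7] psi 81.0 grip 0.504 F [ 0.2 -0.2 -1.8] togo [-172.9 -604.1  -26.7] q7 -1.09 q4 1.55
```

View pics/a9.png

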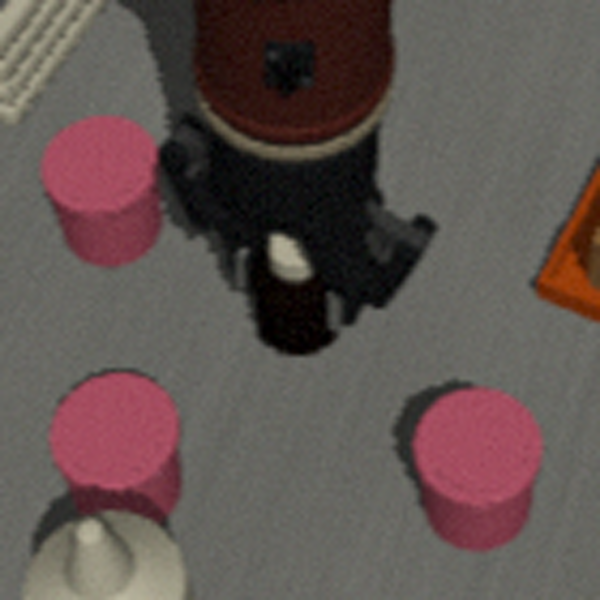

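The soy bottle (290,300) is held upright. It goes to the last blue compartment (440,-288).

```bash
python3 -m crank '[[0,0,0.03,0,0],[0,-0.02,0.04,0,0],[-0.01,-0.038,0.03,1,0],[-0.011,-0.04,0.01,1,0],[-0.011,-0.04,0,1,0],[-0.011,-0.04,0,1,0],[-0.011,-0.04,0,1,0],[-0.011,-0.04,0,1,0],[-0.011,-0.04,0,1,0],[-0.011,-0.04,0,1,0],[-0.011,-0.04,0,1,0],[-0.011,-0.04,0,0,0]]' ; python3 -m crank '[[-0.011,-0.035,0,0,0],[-0.011,-0.035,0,0,0],[-0.011,-0.035,0,0,0],[-0.011,-0.03,0,0,0],[0,0,0,0,0],[0,0,0,0,0]]'; python3 t.py 440 -288 24
```

```text
time_s: 32.65
eef_pos: [0.4954, -0.1096, 0.1669]
ee_rot: [0.023, 0.701, 0.713, 0.019]
wrist_force: [1.1, 0.1, -0.8]
grip_width: 0.501
time_s: 33.25
eef_pos: [0.445, -0.2566, 0.1683]
ee_rot: [0.025, 0.704, 0.71, 0.017]
wrist_force: [-0.4, 0.7, -0.7]
grip_width: 0.501
t 33.25 tcp [ 445.  -256.6  168.3] psi 90.5 grip 0.501 F [-0.4  0.7 -0.7] togo [  -5.   -31.4 -144.3] q7 0.39 q4 1.89
```

```bash
python3 -m crank '[[-0.004,-0.03,0,0,0],[0,0,0,0,0],[0,0,-0.02,0,0],[0,0,-0.02,0,0],[0,0,-0.02,0,0],[0,0,0,0,0],[0,0,0,0,0]]'; python3 t.py 440 -288 24
```

```text
time_s: 33.95
eef_pos: [0.445, -0.2803, 0.1089]
ee_rot: [0.027, 0.7, 0.713, 0.018]
wrist_force: [0.5, -0.1, -1.0]
grip_width: 0.501
t 33.95 tcp [ 445.  -280.3  108.9] psi 91.0 grip 0.501 F [ 0.5 -0.1 -1. ] togo [ -5.   -7.7 -84.9] q7 0.38 q4 1.93
```

```bash
python3 -m crank '[[-0.005,-0.008,-0.02,0,0],[0,0,-0.02,0,0],[0,0,-0.015,0,0],[0,0,0,0,0],[0,0,0,0,0]]'; python3 t.py 440 -288 24
```

```text
time_s: 34.45
eef_pos: [0.4441, -0.288, 0.058]
ee_rot: [0.03, 0.699, 0.714, 0.018]
wrist_force: [0.2, -0.1, -0.5]
grip_width: 0.502
t 34.45 tcp [ 444.1 -288.    58. ] psi 91.2 grip 0.502 F [ 0.2 -0.1 -0.5] togo [ -4.1  -0.  -34. ] q7 0.34 q4 1.98
```

```bash
python3 -m crank '[[-0.004,0,-0.012,0,0],[0,0,-0.01,0,0],[0,0,-0.007,0,0],[0,0,0,0,0],[0,0,0,0,0]]'; python3 t.py 440 -288 24
```

```text
time_s: 34.95
eef_pos: [0.4408, -0.2884, 0.0285]
ee_rot: [0.032, 0.699, 0.714, 0.018]
wrist_force: [0.1, 0.1, -0.6]
grip_width: 0.505
t 34.95 tcp [ 440.8 -288.4   28.5] psi 91.3 grip 0.505 F [ 0.1  0.1 -0.6] togo [-0.8  0.4 -4.5] q7 0.31 q4 2.0
```

```bash
python3 -m crank '[[0,0,-0.004,0,0],[0,0,-0.001,0,0],[0,0,0,0,0],[0,0,0,0,0.7],[0,0,0,0,0.7],[0,0,0,0,0.7],[0,0,0.01,0,0.7],[0,0,0.02,0,0.7],[0,0,0.03,0,1],[0,0,0.03,0,1],[0,0,0.03,0,1],[0,0,0.02,0,1]]'; python3 -m crank '[[-0.02,-0.04,0,0,1],[-0.02,-0.04,0,0,1],[-0.02,-0.04,0,0,1],[-0.02,-0.04,0,0,1],[-0.02,-0.04,0,0,1],[-0.02,-0.04,0,0,1],[0,0,0,0,1],[0,0,0,0,1],[0,0,0,0,1],[0,0,0,0,1]]'; python3 look.py top 300 225 130 pics/b1.png;cp last_top.npy top0b.npy; python3 look.py side 300 200 130 pics/b2.png
```

```text
time_s: 36.15
eef_pos: [0.4403, -0.2864, 0.1701]
ee_rot: [0.031, 0.698, 0.715, 0.019]
wrist_force: [0.3, 0.1, -0.4]
grip_width: 1.0
time_s: 37.15
eef_pos: [0.3184, -0.5339, 0.1843]
ee_rot: [0.039, 0.695, 0.718, 0.018]
wrist_force: [0.8, 0.2, 0.2]
grip_width: 1.0
```

View pics/b1.png

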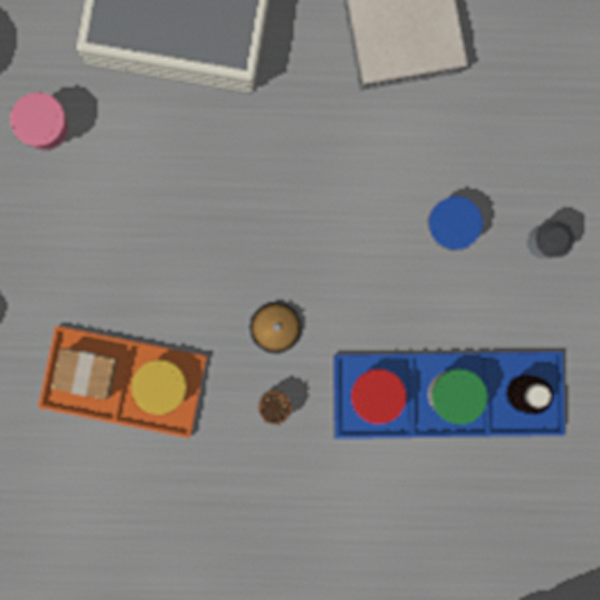

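View pics/b2.png

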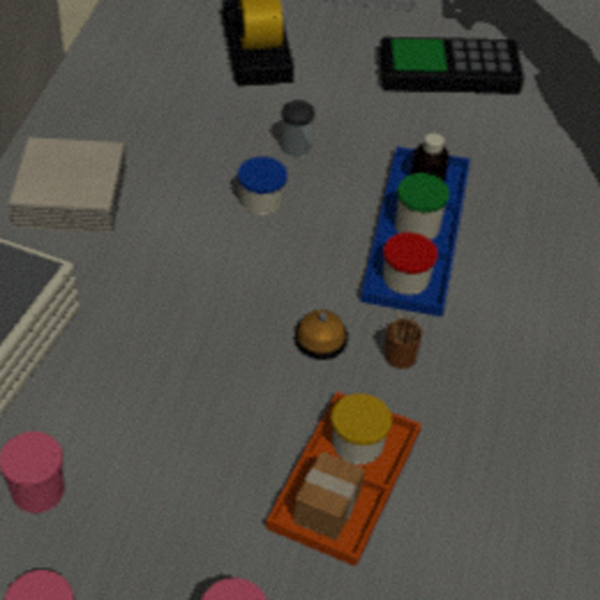

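All five appear to be in their own compartments: box (83,373), mustard (158,387), chilli (378,397), tub (460,397), soy (535,395). I'll check tilt and heights with numbers, and mayo and pepper against their start.

```bash
python3 - <<'E'
from h import *
W=world("top",np.load("last_top.npy"))
blue=(437,-202,92.1);org=(444,172,79.8)
for k,s,z,T,h in(("chilli",(334,267),.038,blue,46),("pickle",(369,267),.05,blue,60),("soy",(403,266),.06,blue,68),("mustard",(239,263),.038,org,46),("box",(206,257),.036,org,44),("mayo",(367,191),.038,None,46),("pepper",(410,198),.05,None,68)):
    p=top_of(W,s,z,.09)*1000;c=np.array(cv2.minEnclosingCircle(p[:,:2].astype(np.float32))[0])
    q=p[np.hypot(*(p[:,:2]-c).T)<(11 if k in("soy","pepper") else 22)]
    A=np.c_[q[:,:2]-c,np.ones(len(q))];f=np.linalg.lstsq(A,q[:,2],rcond=None)[0]
    o=""
    if T: a=np.radians(T[2]);d=c-T[:2];y=np.array([np.cos(a),np.sin(a)]);x=np.array([y[1],-y[0]]);o=("tray xy",np.round([d@x,d@y]))
    print(k,np.round(c),"slope",np.round(f[:2],3),"underside",round(f[2]-h,1),o)
E
```

```text
chilli [ 435. -116.] slope [0.034 0.014] underside 5.5 ('tray xy', array([ 1., 86.]))
pickle [ 437. -204.] slope [0.005 0.017] underside 5.3 ('tray xy', array([ 0., -2.]))
soy [ 440. -290.] slope [ 0.041 -0.004] underside 4.2 ('tray xy', array([ -1., -88.]))
mustard [439. 130.] slope [-0.001 -0.011] underside 5.3 ('tray xy', array([  3., -43.]))
box [452. 213.] slope [-0.027 -0.01 ] underside 5.2 ('tray xy', array([ 0., 42.]))
mayo [ 632. -199.] slope [-0.005 -0.016] underside 1.3 
pepper [ 614. -308.] slope [ 0.1   -0.012] underside 0.2
```

All items are flat and seated, and mayo and pepper are within about 1 mm of their start. I'm handing in.

```bash
python3 -c "
from station import order; print(order.job_done())"
```

```text
the job is handed in; nothing more can be done
None
```

Both orders are made up and handed in after about 37 s of robot time; the hand-in reports no verdict. The chilli pot, pickle tub and soy bottle stand in their own compartments of the blue tray. The mustard pot and cardboard box stand in theirs in the orange tray.

My last check used the top camera's depth image:
- **Position:** all five are within about 3 mm of their compartment centres.
- **Seating:** undersides measured 4.2 to 5.5 mm above the work surface, where the tray floor is 4 mm. Tops sloped at most about 0.04.
- **Left in place:** the blue-lidded pot and the pepper shaker are within about 1 mm of where they started. The shaker's top read a slope of 0.1, but it is a small patch and probably depth noise, since nothing touched it.

On the mustard pick the TCP ended up 35 mm up instead of the 18 mm I aimed for, so I gripped it near the lid, and the lift was level. The tool's tilt also crept up to about 4° over the run, with no effect seen on the placings.

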